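# Flip down the stop and lay the block home for a cross-cut

### The arm

A 6-joint arm with a two-finger parallel gripper is mounted at the origin on a cart in front of the work surface, level with it; the furniture and walls round the work are solid. World frame = base frame: x ahead of the robot, y to its left, z up, the work surface at z = 0. Lengths are in m, angles in rad, forces in N, time in s.
With the tool pointing down it reaches from about 0.3 to 0.775 m from the base axis. Payload 14.6 kg.
Tool frame: the origin (TCP) lies at the very end of the fingers, on their centre line; the grasp point (between the pads) lies env.pinch_z behind it (env.pinch_z is the distance from the TCP to the grasp point, in m); z points along the fingers, y is the line along which they close (so a half turn about z gives the same grasp; the last joint's range is limited). The gripper opens to 85 mm and grips with 20 to 120 N. Pads are 22 mm wide; open, the fingers measure 114 mm over their backs; the gripper's body (76 mm by 85 mm) begins 54 mm behind the grasp point. The pads swing forward as they close: fully open they stand 13 mm farther back than shut.
Start: joints at [1.04, 0.3, 1.521, -0, 1.321, -0.067], TCP at [0.246, 0.492, 0.231] pointing down, gripper open.
Joint ranges: [-3.03, 3.03], [-0.79, 2.21], [0.23, 2.52], [-1.04, 4.18], [0, 3.07], [-2.55, 2.55]. Speed limits (rad/s): [2.22, 2.22, 2.57, 3.14, 3.14, 3.14].

### API

Orientations are given as a unit quaternion [w, x, y, z].
In Python, from station import env gives the robot as it stands.
- The arm moves only by the shell command python3 inch.py FILE [FORCE], which reads ROWS from the file FILE. ROWS is a JSON list of rows, 1 to 8 of them, each written [[dx, dy, dz], [rx, ry, rz], opening]: dx, dy, dz in shares of the most that a row can go, 1 being 50 mm, then a rotation vector rx, ry, rz in units of 0.2 rad, then the finger opening in m; each row shifts and turns the commanded pose from where the row before left it, along the tool's axes as they then stand; what a row does not reach is not made up. A row lasts 1/10 s, in which the tool goes at most 0.05 m and 0.15 rad, less where a joint would pass 70% of its speed; a pose out of reach is approached as far as the arm can. The fingers move at their own pace and stop on an object; FORCE is the grip in N (left out, the last holds). Time passes only in rows, so rows that do not move let the fingers close. It prints the time, the measured TCP pose, the force, the opening and the grip force at its end. Input that does not fit is refused with a message, and nothing moves.
- env.get_obs(): the state, without advancing time (a new reading comes with each control period).
- env.capture(name): name is "scene" or "side" or "wrist"; returns the picture (420x560x3 uint8, blue, green, red); there is no depth.
- env.get_calibration(name): a dict with "mtx" (3x3 intrinsics, pixels), "position" and "attitude" of the camera in the world. Camera axes: x right, y up, looking along -z (the intrinsics and any distortion apply to the point x, -y, -z); pixel columns grow to the right and rows downward; lengths in m; the calibration is good to about 2 mm. A picture is of the moment at which its call begins: read the wrist's pose just before it. get_calibration takes no time and is no camera call; for the wrist camera it gives the pose at the moment of the call.
- env.finish_job(): hands the job in; it is judged then, once.
The state is a dict: "t": time; "qpos": joint angles; "qvel": joint speeds; "joint_efforts": joint torques, N m; "tcp_pos": TCP position; "tcp_rot": TCP orientation; "wrist_force": force on the tool from outside, world axes, zero at the start; "moment": the same for the moment, N m; "gripper_width": finger opening in m; "grip_force": force on a finger pad.
Only numpy, scipy, OpenCV 4.12 (cv2) and the standard library are available. Lean on these libraries where they do the work, as an engineer would, in place of code of your own. Each camera call takes 0.05 s, during which the arm holds its last target. There are 200 camera calls.

### The job

Set up the small sawing jig for a cut, only by pushing with the fingertips or the outside of the fingers: nothing is to be pinched or lifted. Of the two flip stops on the fence, tip the one farther from the pine block over so that it drops down in front of the fence, and leave the nearer one up, out of the way. Tip the pine block, which stands on its end on the jig's board, over onto its broad face and push it home: flat on the board, its long side snug against the fence and its end snug against the lowered stop. Do not disturb the things lying about.

Things in the scene. Friction and masses are not known exactly. Their poses are not given: they have to be found in the camera images.
- jig: Sawing jig, fixed: board 135 x 320 mm, 15 mm thick, aluminium fence 24 mm thick along its back, 304 mm long, top 47 mm above the worktop. Origin on the worktop under the middle of the fence's front face. x: from the front to the back (board from -100 to +35 mm, fence 0 to 24), y: along the fence to the left, z up. Saw slot at y = 0; block in front of the fence at the -y end, stops on the +y half
- block: Loose pine block 45 (x) by 90 (y) by 28 (z) mm, 0.08 to 0.16 kg. Origin in the middle of one broad face, z into the block. Stands on its end at the start: y up, z towards -y of the jig (away from the stops), x about across the jig (within 10 degrees), 33 mm or more clear of the fence. Pushed near its top towards the stops it tips onto its broad face, along the fence
- block_middle (a point): centre of the block, axes as the block's
- stop_a: Carriage of one of two identical flip stops: saddle 28 mm wide, fixed on the fence. Origin on the fence's top (47 mm above the worktop) at its front face, in the middle of the stop's width; axes as the jig's. Either of stop_a and stop_b may be the farther. Its L-shaped steel arm hinges on a pin along y, 4 mm behind the origin and 12 mm above it
- stop_b: Carriage of the other flip stop, the same as stop_a. When an arm is down its plate (18 mm wide along y, 9 mm thick) hangs in front of the fence from 2.5 to 11.5 mm off it, foot 6 mm above the board; the plate's side that meets the block's end lies 9 mm from the carriage's middle on the -y side
- stop_a_arm (a joint): Angle of stop_a's arm, rad: 0 down in front of the fence, 3.1 up (turned over backwards). Up, the plate stands upright 11 to 20 mm behind the fence's front face, its top 97 mm above the worktop. Pushed forward from behind near its top (above 77 mm: the elbow below swings up) it takes under 1 N, balances at about 2.5, then drops to 0 by itself
- stop_b_arm (a joint): Angle of stop_b's arm, as for stop_a
- stop_a_tip (a point): Middle of the 18 x 9 mm end of stop_a's plate: its top when up, its foot when down
- stop_b_tip (a point): Middle of the end of stop_b's plate, as for stop_a
- glue: bystander: white glue bottle with an orange nozzle, standing, 145 mm tall, 46 mm across; origin under its middle
- tape: bystander: pocket tape measure standing on edge, 36 x 81 x 66 mm; origin under its middle
- marker: bystander: felt marker lying down, 127 mm long along its y, 12 mm thick; origin under its middle
- driver: bystander: screwdriver lying down, 202 mm long along its y, 33 mm thick at the handle; origin under its middle

How it is judged:
At the end, for the whole second after the job is handed in: Farther stop down within 0.08 rad, nearer stop still up (over 2.9 rad); block at rest, broad face on the board, along the fence within 0.05 rad, at most 2.5 mm from the fence and its end at most 2.5 mm from the lowered stop (((y of stop_a in the frame of jig above 0.06 m and value of joint stop_a_arm below 0.08 rad and value of joint stop_b_arm above 2.9 rad and y of block_middle in the frame of stop_a between -0.0565 and -0.052 m) or (y of stop_b in the frame of jig above 0.06 m and value of joint stop_b_arm below 0.08 rad and value of joint stop_a_arm above 2.9 rad and y of block_middle in the frame of stop_b between -0.0565 and -0.052 m)) and x of block_middle in the frame of jig between -0.025 and -0.0205 m and angle between the z axis of block and the z axis of jig, either way round below 0.06 rad and angle between the y axis of block and the y axis of jig, either way round below 0.05 rad and height (world z) of block_middle below 0.033 m and linear speed of block below 0.01 m/s); the robot touches nothing.
It fails at once if the nearer stop is pushed over ((y of stop_a in the frame of jig below 0.06 m and value of joint stop_a_arm below 2.6 rad) or (y of stop_b in the frame of jig below 0.06 m and value of joint stop_b_arm below 2.6 rad)).
It fails at once if the block is lifted off the board (height (world z) of block_middle above 0.078 m or (angle between the z axis of block and the z axis of jig, either way round below 0.15 rad and height (world z) of block_middle above 0.041 m)).
It fails at once if the block is pinched: the grip point is in it and the fingers press on it with over 25 N (contact force between the fingers and block above 25 N and x of the grasp point in the frame of block_middle between -0.0275 and 0.0275 m and y of the grasp point in the frame of block_middle between -0.055 and 0.055 m and z of the grasp point in the frame of block_middle between -0.022 and 0.022 m).
It fails at once if a bystander is moved by more than 25 mm (distance of any of glue, tape, marker, driver from where it was at the start of the episode above 0.025 m).
It fails at once if the glue bottle is tipped (angle between glue's own z axis and vertical above 0.5 rad).
It also fails if it takes over 72 s, if anything falls off the work surface, if the arm or the gripper's body presses on something with over 40 N, if the wrist force passes 120 N, or if a joint passes its speed limit or range.

## Working session

There is one attempt and no reset: what is moved stays moved. The work goes in short steps, Python scripts to look and compute and a shell command to move; the robot and the scene stay as the last step left them, time stands still between calls to the robot, and variables do not carry over. Pictures are saved under pics/ and viewed, at most 10 in all, crops included, and the job is handed in when it is done.

```bash
ls; mkdir -p pics; cat > h.py <<'E'
import numpy as np, cv2
from scipy.spatial.transform import Rotation as R
from station import env
def rot(q): return R.from_quat([q[1],q[2],q[3],q[0]]).as_matrix()
def camrot(c):
    a=np.array(c["attitude"],float)
    return a if a.shape==(3,3) else rot(a)
def ray(c,u,v):
    K=np.array(c["mtx"]); d=np.linalg.solve(K,[u,v,1.]); d=np.array([d[0],-d[1],-d[2]])
    return np.array(c["position"]),camrot(c)@d
def onz(c,u,v,z):
    p,d=ray(c,u,v); return p+d*(z-p[2])/d[2]
def proj(c,P):
    q=camrot(c).T@(np.array(P)-np.array(c["position"])); q=np.array(c["mtx"])@np.array([q[0],-q[1],-q[2]]); return q[:2]/q[2]
E
python3 - <<'E'
from h import *
for n in("scene","side","wrist"):
    c=env.get_calibration(n); print(n,c)
    im=env.capture(n); cv2.imwrite(f"pics/{n}0.png",im)
o=env.get_obs(); print(o["t"],o["tcp_pos"],o["tcp_rot"],o["gripper_width"],env.pinch_z)
E
```

```text
inch.py
pics
station.py
scene {'mtx': array([[513.69876565,   0.        , 284.08161132],
       [  0.        , 513.69876565, 214.99348722],
       [  0.        ,   0.        ,   1.        ]]), 'position': array([-0.08400767,  1.13551726,  0.55777739]), 'attitude': array([-0.2232988 , -0.16019448,  0.52090663,  0.80816561])}
side {'mtx': array([[545.71736996,   0.        , 279.65758601],
       [  0.        , 545.71736996, 211.04586406],
       [  0.        ,   0.        ,   1.        ]]), 'position': array([0.28023743, 1.20811449, 0.53811576]), 'attitude': array([-0.08565315, -0.04957502,  0.52796001,  0.8434833 ])}
wrist {'mtx': array([[307.162862  ,   0.        , 282.07180459],
       [  0.        , 307.162862  , 212.19818151],
       [  0.        ,   0.        ,   1.        ]]), 'position': array([0.17867326, 0.52589239, 0.37387723]), 'attitude': array([ 0.84101932, -0.12860873, -0.07818711,  0.51964707])}
0.15 [0.24595301 0.4917491  0.23086674] [-1.49396659e-04  2.29830220e-01  9.73230635e-01 -4.23349239e-04] 0.08521646403870749 0.0187
```

View pics/scene0.png

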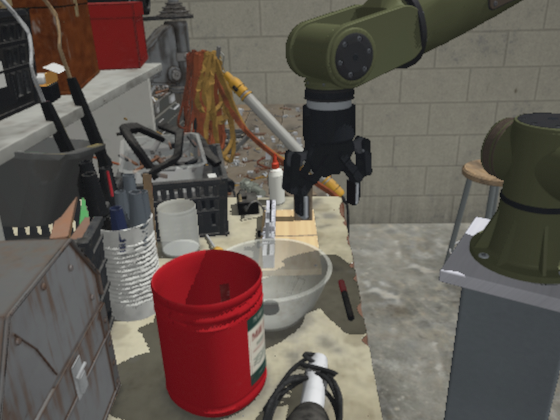

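View pics/side0.png

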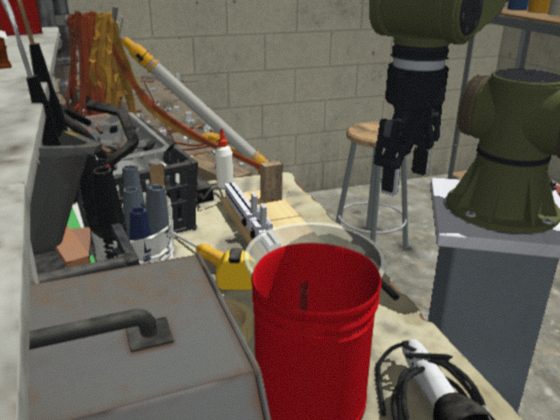

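View pics/wrist0.png

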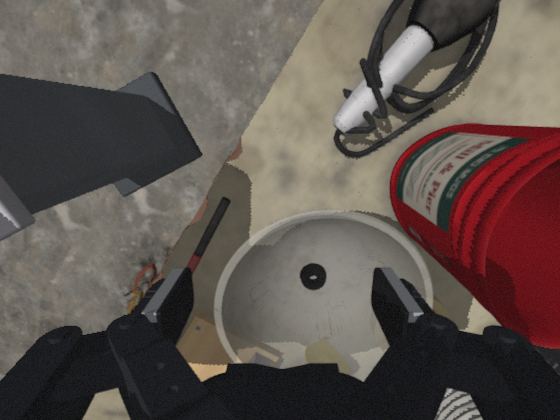

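The scene is seen past a red bucket and a bowl. The side view shows the block at about (271,180), the stops near (255,205), glue at (223,160) and tape at (235,270). The jig lies beyond the bowl, so next I work out rough positions.

```bash
python3 - <<'E'
from h import *
o=env.get_obs(); print(rot(o["tcp_rot"]).round(3))
c=env.get_calibration("side")
for n,u,v,z in [("blkbot",272,202,.015),("blktop",270,163,.105),("fence far",228,184,.047),("fence near",268,240,.047),("glue bot",224,184,0),("bowl rimL",248,232,.06),("bowl rimR",383,255,.06),("tape",235,288,0)]: print(n,onz(c,u,v,z).round(3))
c=env.get_calibration("scene")
for n,u,v,z in [("blkbot",302,217,.015),("glue bot",277,203,0),("bowl far rim",270,243,.06),("bucket",210,400,0),("marker",346,300,0)]: print(n,onz(c,u,v,z).round(3))
c=env.get_calibration("wrist"); print(camrot(c).round(2))
im=np.hstack([cv2.resize(cv2.imread("pics/scene0.png")[150:300,170:370],None,fx=2,fy=2),cv2.resize(cv2.imread("pics/side0.png")[130:280,190:390],None,fx=2,fy=2)]); cv2.imwrite("pics/c0.png",im)
E
```

```text
[[-0.894  0.447 -0.   ]
 [ 0.447  0.894 -0.001]
 [ 0.    -0.001 -1.   ]]
blkbot [0.515 0.111 0.015]
blktop [0.521 0.101 0.105]
fence far [0.619 0.104 0.047]
fence near [0.473 0.343 0.047]
glue bot [0.661 0.001 0.   ]
bowl rimL [0.51  0.344 0.06 ]
bowl rimR [0.262 0.376 0.06 ]
tape [0.51  0.441 0.   ]
blkbot [0.526 0.094 0.015]
glue bot [0.653 0.016 0.   ]
bowl far rim [0.468 0.33  0.06 ]
bucket [0.331 0.704 0.   ]
marker [0.271 0.364 0.   ]
[[ 0.45 -0.85 -0.27]
 [ 0.89  0.43  0.13]
 [-0.   -0.3   0.95]]
```
View pics/c0.png

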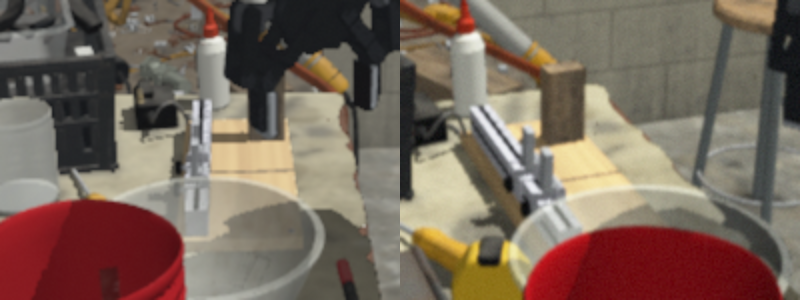

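The crop shows the fence running from far left to near right. Both stops are up at crop (528,145) and (546,165), and the dark block stands at (565,100). The bowl rim is near the jig's +y end. I'll lift, turn and fly over the jig to look straight down.

Careful with the scale: shifts go in shares of 50 mm and turns go in units of 0.2 rad. That gives: -0.0175 m is -0.35, 0.14 rad is 0.7.

```bash
echo '[[[0,0,-0.35],[0,0,0.7],0.085],[[0,0,-0.35],[0,0,0.7],0.085],[[0,0,-0.35],[0,0,0.7],0.085],[[0,0,-0.35],[0,0,0.7],0.085]]' > rows.txt && python3 inch.py rows.txt 60; echo '[[[-0.97,0.212,0],[0,0,0],0.085],[[-0.97,0.212,0],[0,0,0],0.085],[[-0.97,0.212,0],[0,0,0],0.085],[[-0.97,0.212,0],[0,0,0],0.085],[[-0.97,0.212,0],[0,0,0],0.085],[[-0.97,0.212,0],[0,0,0],0.085],[[-0.97,0.212,0],[0,0,0],0.085],[[-0.97,0.212,0],[0,0,0],0.085]]' > rows.txt && python3 inch.py rows.txt; echo '[[[0,0,0],[0,0,0],0.085],[[0,0,0],[0,0,0],0.085],[[0,0,0],[0,0,0],0.085]]' > rows.txt && python3 inch.py rows.txt
python3 - <<'E'
from h import *
np.set_printoptions(suppress=True)
import pickle
c=env.get_calibration("wrist"); im=env.capture("wrist"); cv2.imwrite("pics/w1.png",im); pickle.dump(c,open("w1.pkl","wb"))
o=env.get_obs(); print(o["t"],o["tcp_pos"],rot(o["tcp_rot"]).round(3),o["qpos"].round(2))
cv2.imwrite("pics/w1b.png",cv2.resize(im,(784,588),interpolation=cv2.INTER_CUBIC))
E
```

```text
t: 0.55
tcp_pos: [0.246, 0.4918, 0.3018]
tcp_rot: [-0.0, 0.492, 0.87, -0.0]
wrist_force: [-0.1, 0.6, 0.3]
gripper_width: 0.0852
grip_force: 0.0
t: 1.35
tcp_pos: [0.5213, 0.2028, 0.3012]
tcp_rot: [-0.0, 0.49, 0.872, -0.0]
wrist_force: [-0.1, 0.9, -0.3]
gripper_width: 0.0848
grip_force: 0.0
t: 1.65
tcp_pos: [0.5198, 0.2052, 0.3012]
tcp_rot: [-0.0, 0.49, 0.872, -0.0]
wrist_force: [-1.1, 0.6, -0.5]
gripper_width: 0.0848
grip_force: 0.0
1.7 [0.51965038 0.20548663 0.30136897] [[-0.521  0.853 -0.   ]
 [ 0.853  0.521  0.   ]
 [ 0.     0.    -1.   ]] [ 0.31  0.28  1.39  0.    1.48 -0.24]
```

View pics/w1b.png

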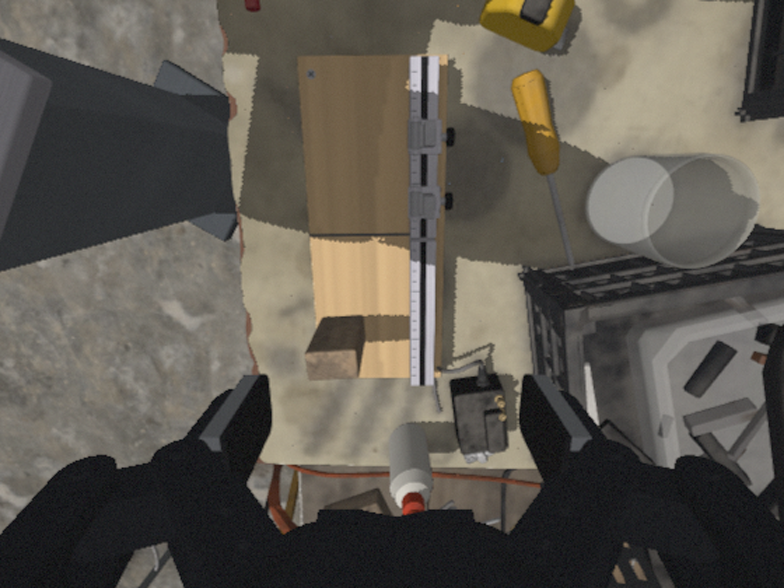

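The wrist view (1.4x) shows these positions:
- The fence front edge runs from (410,57) to (411,386), and the saw slot is at row 235.
- The stops are at (425,136), which is the farther one, and (425,203), the nearer.
- The block's top end is around (334,366).
- The glue is at (410,470) and the driver at (545,150).

I'll zoom in for precision.

```bash
python3 - <<'E'
from h import *
import pickle
c=pickle.load(open("w1.pkl","rb")); im=cv2.imread("pics/w1.png")
a=cv2.resize(im[220:280,210:270],None,fx=6,fy=6,interpolation=cv2.INTER_CUBIC); b=cv2.resize(im[70:165,285:335],None,fx=6,fy=6,interpolation=cv2.INTER_CUBIC)
a=np.vstack([a,np.zeros((210,360,3),np.uint8)]); cv2.imwrite("pics/z1.png",np.hstack([a,b]))
# fence front edge: brown->white transition per row
S=im.astype(int); pts=[]
for r in list(range(45,80))+list(range(160,265)):
    sat=S[r,280:305].max(1)-S[r,280:305].min(1); k=np.argmin(np.diff(cv2.GaussianBlur(sat.astype(np.float32).reshape(1,-1),(3,1),0).ravel()))
    pts.append((280+k+.5,r))
W=np.array([onz(c,u,v,.047)[:2] for u,v in pts])
d=None
for _ in range(5):
    vx,vy,x0,y0=cv2.fitLine(W.astype(np.float32),cv2.DIST_HUBER,0,.001,.001).ravel()
    n=np.array([-vy,vx]); e=(W-[x0,y0])@n; W=W[abs(e)<.002]
print(len(W),np.degrees(np.arctan2(vy,vx)),abs(e).mean())
for n,u,v,z in [("fend+",409.5,56,.047),("fend-",411,386,.047),("slot",410,235,.04),("stopF",425,136,.06),("stopN",425,203,.06),("bt",334,366,.105),("glue",410,430,.1),("boardTL",300,57,.015)]: print(n,onz(c,u/1.4,v/1.4,z).round(4))
E
```

```text
139 -57.76424 0.0004120681974363347
fend+ [0.447  0.3478 0.047 ]
fend- [0.6093 0.0903 0.047 ]
slot [0.5263 0.2218 0.04  ]
stopF [0.4908 0.3013 0.06  ]
stopN [0.5204 0.2549 0.06  ]
bt [0.5231 0.0982 0.105 ]
glue [0.6157 0.075  0.1   ]
boardTL [0.3613 0.3027 0.015 ]
```

View pics/z1.png

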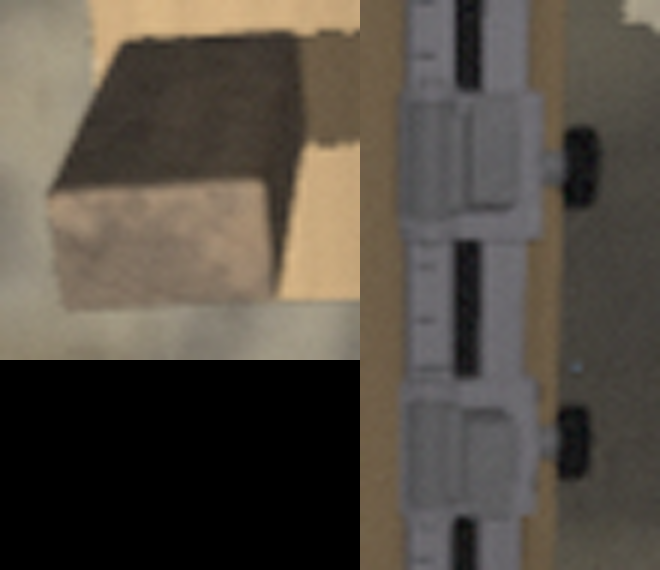

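```bash
cat >> h.py <<'E'
O=np.array([0.5282,0.2191]); A=np.radians(32.24); ex=np.array([np.cos(A),np.sin(A)]); ey=np.array([-ex[1],ex[0]])
def J(P): d=np.array(P)[:2]-O; return np.array([d@ex,d@ey]).round(4)
E
python3 - <<'E'
from h import *
import pickle
c=pickle.load(open("w1.pkl","rb"))
q=[J(onz(c,210+u/6,220+v/6,.105)) for u,v in [(48,192),(265,180),(275,298),(65,308)]]; print("block",q,np.mean(q,0))
g=lambda u,v,z:J(onz(c,285+(u-360)/6,70+v/6,z))
for n,a in dict(F=[(405,92),(540,92),(405,238),(540,238)],N=[(405,375),(530,375),(405,515),(530,515)]).items():
  print(n,"saddle z.047",[g(u,v,.047) for u,v in a],"z.06",g(470,(a[0][1]+a[2][1])/2,.06))
print("plateF .097",[g(u,v,.097) for u,v in [(465,95),(518,95),(465,208),(518,208)]])
print("plateN",[g(u,v,.097) for u,v in [(465,410),(515,415),(465,505),(515,505)]])
o=env.get_obs(); print("tcp",J(o["tcp_pos"]),o["tcp_pos"],"cam",J(c["position"]),c["position"][2])
for n,u,v,z in [("driver",545,70,.03),("driver",555,170,.03),("glass",590,200,.0),("gluecap",410,505,.145),("gluebot",410,430,.1),("black box",453,380,.05)]: print(n,J(onz(c,u/1.4,v/1.4,z)))
E
```

```text
block [array([-0.0929, -0.0866]), array([-0.0492, -0.0847]), array([-0.0483, -0.111 ]), array([-0.0915, -0.1127])] [-0.070475 -0.09875 ]
F saddle z.047 [array([-0.0003,  0.1037]), array([0.0267, 0.1033]), array([-0.0004,  0.076 ]), array([0.0272, 0.0756])] z.06 [0.012  0.0891]
N saddle z.047 [array([-0.0006,  0.0489]), array([0.0255, 0.0485]), array([-0.0007,  0.0199]), array([0.026 , 0.0195])] z.06 [0.0122 0.0354]
plateF .097 [array([0.0087, 0.0986]), array([0.0179, 0.0985]), array([0.0087, 0.08  ]), array([0.0182, 0.0798])]
plateN [array([0.0089, 0.0449]), array([0.0181, 0.0439]), array([0.009 , 0.0277]), array([0.0183, 0.0275])]
tcp [-0.0145 -0.007 ] [0.51965038 0.20548663 0.30136897] cam [-0.0125  0.0685] 0.44431000875326576
driver [0.1178 0.1431]
driver [0.1343 0.0598]
glass [0.1831 0.0295]
gluecap [-0.0045 -0.2122]
gluebot [-0.0029 -0.1685]
black box [ 0.0428 -0.1443]
```

Everything is consistent. The farther stop is at jig y = 0.0895, the nearer one at 0.0355, and the block's top centre is at (-0.070,-0.099). Now I close the fingers and go behind the farther stop.

Scaled: 0.035 m is 0.7, 0.0255 m is 0.51, -0.0146 rad is -0.073.

```bash
echo '[[[0,0,0],[0,0,-0.073],0],[[0.51,0.348,0.7],[0,0,0],0],[[0.51,0.348,0.7],[0,0,0],0],[[0.51,0.348,0.7],[0,0,0],0],[[0.51,0.348,0.7],[0,0,0],0],[[0,0,0],[0,0,0],0],[[0,0,0],[0,0,0],0],[[0,0,0],[0,0,0],0]]' > rows.txt && python3 inch.py rows.txt; echo '[[[0,0,0],[0,0,0],0],[[0,0,0],[0,0,0],0],[[0,0,0],[0,0,0],0]]' > rows.txt && python3 inch.py rows.txt
python3 - <<'E'
from h import *
o=env.get_obs(); print(J(o["tcp_pos"]),rot(o["tcp_rot"]).round(3)[:2,1]@ex)
E
```

```text
t: 2.5
tcp_pos: [0.5252, 0.328, 0.1629]
tcp_rot: [0.001, 0.483, 0.875, 0.001]
wrist_force: [-0.5, -0.4, 0.4]
gripper_width: -0.0
grip_force: 0.0
t: 2.8
tcp_pos: [0.5251, 0.3277, 0.162]
tcp_rot: [0.0, 0.484, 0.875, 0.0]
wrist_force: [0.4, 0.3, 0.7]
gripper_width: 0.0001
grip_force: 0.0
[0.0553 0.0935] 1.0002147290128154
```

Scaled: -0.006 m is -0.12, 0.04 m is 0.8.

```bash
echo '[[[0,0,0.8],[0,0,0],0],[[0,0,0.74],[0,0,0],0],[[0,-0.2,0],[0,0,0],0],[[0,-0.16,0],[0,0,0],0],[[0,-0.12,0],[0,0,0],0],[[0,-0.12,0],[0,0,0],0],[[0,-0.12,0],[0,0,0],0],[[0,-0.12,0],[0,0,0],0]]' > rows.txt && python3 inch.py rows.txt; echo '[[[0,-0.12,0],[0,0,0],0],[[0,-0.12,0],[0,0,0],0],[[0,-0.12,0],[0,0,0],0],[[0,-0.1,0],[0,0,0],0],[[0,0,0],[0,0,0],0],[[0,0,0],[0,0,0],0],[[0,0,0],[0,0,0],0]]' > rows.txt && python3 inch.py rows.txt
python3 - <<'E'
from h import *
o=env.get_obs(); print(J(o["tcp_pos"]),o["tcp_pos"][2])
c=env.get_calibration("side"); im=env.capture("side"); a=cv2.resize(im[150:270,190:330],None,fx=4,fy=4,interpolation=cv2.INTER_CUBIC); cv2.imwrite("pics/s2.png",a)
E
```

```text
t: 3.6
tcp_pos: [0.4891, 0.3055, 0.0848]
tcp_rot: [0.0, 0.483, 0.875, 0.0]
wrist_force: [0.0, 0.8, 0.1]
gripper_width: 0.0002
grip_force: 0.1
t: 4.3
tcp_pos: [0.47, 0.2935, 0.0843]
tcp_rot: [0.0, 0.483, 0.875, 0.0]
wrist_force: [0.2, -0.3, 0.6]
gripper_width: -0.0001
grip_force: 0.0
[-0.0095  0.0939] 0.08431263045411971
```

View pics/s2.png

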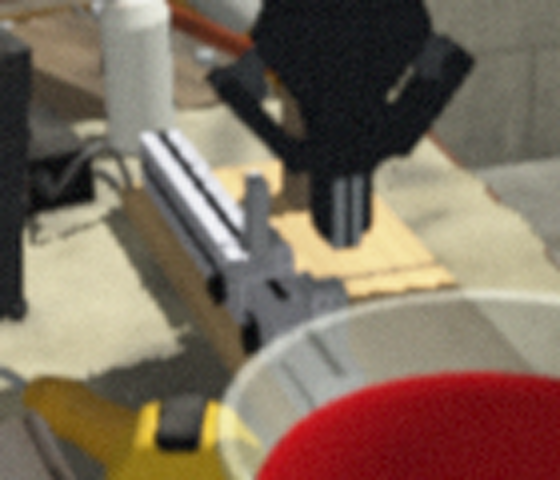

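The stop at (300,300) in this crop is now tipped forward in front of the fence, and the nearer one at (257,210) still stands. Next I go behind the block's -y face.

Scaled: -0.04 m is -0.8, -0.0382 m is -0.764.

```bash
echo '[[[0,0,-0.8],[0,0,0],0],[[0,0,-0.72],[0,0,0],0],[[-0.764,-0.202,0],[0,0,0],0],[[-0.764,-0.202,0],[0,0,0],0],[[-0.764,-0.202,0],[0,0,0],0],[[-0.764,-0.202,0],[0,0,0],0],[[-0.764,-0.202,0],[0,0,0],0],[[-0.764,-0.202,0],[0,0,0],0]]' > rows.txt && python3 inch.py rows.txt;echo '[[[0,0,0],[0,0,0],0],[[0,0,0],[0,0,0],0]]' > rows.txt && python3 inch.py rows.txt
python3 - <<'E'
from h import *
o=env.get_obs(); print(J(o["tcp_pos"]),o["tcp_pos"][2])
E
```

```text
t: 5.15
tcp_pos: [0.541, 0.0655, 0.1604]
tcp_rot: [0.0, 0.483, 0.875, 0.0]
wrist_force: [0.7, 1.1, 1.2]
gripper_width: -0.0001
grip_force: 0.0
t: 5.35
tcp_pos: [0.5407, 0.0666, 0.1601]
tcp_rot: [-0.0, 0.484, 0.875, -0.0]
wrist_force: [-0.2, 0.0, -0.5]
gripper_width: 0.0001
grip_force: 0.0
[-0.0707 -0.1357] 0.1601392861369777
```

```bash
echo '[[[0,0,0.72],[0,0,0],0],[[0,0,0.72],[0,0,0],0],[[0,0,0],[0,0,0],0],[[0.12,0,0],[0,0,0],0],[[0.12,0,0],[0,0,0],0],[[0.1,0,0],[0,0,0],0],[[0.1,0,0],[0,0,0],0],[[0.1,0,0],[0,0,0],0]]' > rows.txt && python3 inch.py rows.txt; echo '[[[0.1,0,0],[0,0,0],0],[[0.1,0,0],[0,0,0],0],[[0.1,0,0],[0,0,0],0],[[0.1,0,0],[0,0,0],0],[[0,0,0],[0,0,0],0],[[0,0,0],[0,0,0],0],[[0,0,0],[0,0,0],0],[[0,0,0],[0,0,0],0]]' > rows.txt && python3 inch.py rows.txt
python3 - <<'E'
from h import *
o=env.get_obs(); print(J(o["tcp_pos"]),o["tcp_pos"][2])
c=env.get_calibration("wrist"); im=env.capture("wrist"); cv2.imwrite("pics/w3.png",cv2.resize(im,(784,588)))
import pickle; pickle.dump(c,open("w3.pkl","wb"))
E
```

```text
t: 6.15
tcp_pos: [0.5262, 0.0905, 0.089]
tcp_rot: [0.0, 0.483, 0.875, 0.0]
wrist_force: [0.3, -0.2, 0.1]
gripper_width: 0.0001
grip_force: 0.0
t: 6.95
tcp_pos: [0.5157, 0.1068, 0.0883]
tcp_rot: [0.0, 0.484, 0.875, -0.0]
wrist_force: [0.2, 1.3, 0.2]
gripper_width: 0.0001
grip_force: 0.0
[-0.0705 -0.0883] 0.08827541536552846
```

View pics/w3.png

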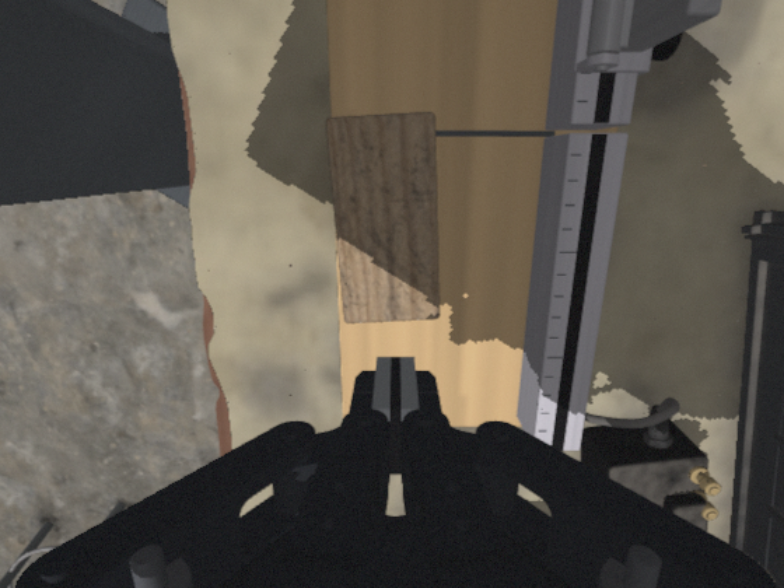

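The block lies flat with top corners (329,117), (435,112), (439,318) and (345,322). It is slightly skewed. I compute its pose.

```bash
python3 - <<'E'
from h import *
import pickle
c=pickle.load(open("w3.pkl","rb"))
q=np.array([J(onz(c,u/1.4,v/1.4,.043)) for u,v in [(329,117),(435,112),(439,318),(345,322)]]); print(q.tolist(),q.mean(0))
d=q[0]+q[1]-q[2]-q[3]; print("skew",np.arctan2(-d[0],d[1]))
print([J(onz(c,u/1.4,v/1.4,.047)) for u,v in [(555,100),(545,220)]])
E
```

```text
[[-0.0967, 0.0052], [-0.0537, 0.0069], [-0.0495, -0.0817], [-0.0934, -0.0836]] [-0.073325 -0.0383  ]
skew 0.04225217786015015
[array([-0.0071,  0.0108]), array([-0.0062, -0.036 ])]
```

```bash
echo '[[[0,-0.54,0],[0,0,0],0],[[0.5,-0.54,0],[0,0,0],0],[[0.5,0,0],[0,0,0],0],[[0,0,0.64],[0,0,0],0],[[0,0,0.64],[0,0,0],0],[[0,0,0],[0,0,0],0],[[0,0.2,0],[0,0,0],0],[[0,0.2,0],[0,0,0],0]]' > rows.txt && python3 inch.py rows.txt; echo '[[[0,0.14,0],[0,0,0],0],[[0,0.14,0],[0,0,0],0],[[0,0.14,0],[0,0,0],0],[[0,0.14,0],[0,0,0],0],[[0,0.1,0],[0,0,0],0],[[0,0.08,0],[0,0,0],0],[[0,0,0],[0,0,0],0]]' > rows.txt && python3 inch.py rows.txt
python3 - <<'E'
from h import *
o=env.get_obs(); print(J(o["tcp_pos"]),o["tcp_pos"][2],o["wrist_force"][:2]@ex,o["wrist_force"][:2]@ey)
E
```

```text
t: 7.8
tcp_pos: [0.4619, 0.1316, 0.0259]
tcp_rot: [0.001, 0.484, 0.875, 0.001]
wrist_force: [-0.9, -0.8, -1.2]
gripper_width: 0.0001
grip_force: 0.2
t: 8.5
tcp_pos: [0.4918, 0.151, 0.0242]
tcp_rot: [0.0, 0.483, 0.875, 0.0]
wrist_force: [-0.1, -0.5, -0.6]
gripper_width: -0.0002
grip_force: 0.0
[-0.0671 -0.0382] 0.024230276831649317 -0.3295518790123713 -0.3684337009705328
```

Scaled: 0.003 m is 0.06, 0.002 m is 0.04.

```bash
echo '[[[0,0.06,0],[0,0,0],0],[[0,0.04,0],[0,0,0],0],[[0,0.02,0],[0,0,0],0],[[0,0,0],[0,0,0],0]]' > rows.txt && python3 inch.py rows.txt; echo '[[[0,0.02,0],[0,0,0],0],[[0,0,0],[0,0,0],0]]' > rows.txt && python3 inch.py rows.txt; echo '[[[0,0.02,0],[0,0,0],0],[[0,0,0],[0,0,0],0]]' > rows.txt && python3 inch.py rows.txt;echo '[[[0,0.02,0],[0,0,0],0],[[0,0,0],[0,0,0],0]]' > rows.txt && python3 inch.py rows.txt;echo '[[[0,0.02,0],[0,0,0],0],[[0,0,0],[0,0,0],0]]' > rows.txt && python3 inch.py rows.txt
python3 - <<'E'
from h import *
o=env.get_obs(); print(J(o["tcp_pos"]),o["tcp_pos"][2],o["wrist_force"][:2]@ex,o["wrist_force"][:2]@ey)
E
```

```text
t: 8.9
tcp_pos: [0.4966, 0.154, 0.0243]
tcp_rot: [0.0, 0.483, 0.875, 0.0]
wrist_force: [-0.1, -0.4, -0.8]
gripper_width: 0.0002
grip_force: 0.0
t: 9.1
tcp_pos: [0.4975, 0.1546, 0.0243]
tcp_rot: [0.0, 0.483, 0.875, 0.0]
wrist_force: [-0.1, 0.4, -0.5]
gripper_width: 0.0
grip_force: 0.0
t: 9.3
tcp_pos: [0.4982, 0.1551, 0.0243]
tcp_rot: [-0.0, 0.483, 0.875, -0.0]
wrist_force: [-0.8, -0.8, 0.2]
gripper_width: -0.0002
grip_force: 0.7
t: 9.5
tcp_pos: [0.4984, 0.1552, 0.0242]
tcp_rot: [-0.001, 0.483, 0.875, -0.001]
wrist_force: [-8.7, -4.1, 6.5]
gripper_width: 0.0004
grip_force: 4.9
t: 9.7
tcp_pos: [0.4984, 0.1553, 0.0242]
tcp_rot: [-0.001, 0.483, 0.875, -0.002]
wrist_force: [-15.1, -10.0, 12.6]
gripper_width: -0.0
grip_force: 9.0
[-0.0592 -0.0381] 0.0241831265858244 -18.112652439500536 -0.4301171775205576
```

Snug on the fence: the TCP stopped at x = -0.0592, as expected. Now go behind the -y end.

```bash
echo '[[[0,-0.4,0],[0,0,0],0],[[0,0,-0.6],[0,0,0],0],[[0,0,-0.6],[0,0,0],0],[[-0.76,0.2,0],[0,0,0],0],[[-0.74,0.44,0],[0,0,0],0],[[0,0.42,0],[0,0,0],0],[[0,0,0.54],[0,0,0],0],[[0,0,0.54],[0,0,0],0]]' > rows.txt && python3 inch.py rows.txt; echo '[[[0,0,0],[0,0,0],0],[[0,0,0],[0,0,0],0]]' > rows.txt && python3 inch.py rows.txt
python3 - <<'E'
from h import *
o=env.get_obs(); print(J(o["tcp_pos"]),o["tcp_pos"][2],o["wrist_force"][:2]@ex,o["wrist_force"][:2]@ey)
E
```

```text
t: 10.5
tcp_pos: [0.5686, 0.1103, 0.0299]
tcp_rot: [0.001, 0.484, 0.875, 0.001]
wrist_force: [-0.3, 0.0, -0.7]
gripper_width: -0.0001
grip_force: 0.0
t: 10.7
tcp_pos: [0.568, 0.1103, 0.0308]
tcp_rot: [-0.0, 0.483, 0.875, -0.0]
wrist_force: [-0.3, -1.3, 0.6]
gripper_width: -0.0001
grip_force: 0.0
[-0.0244 -0.1133] 0.030775114941152513 -0.9773871279241141 -0.9048272218964784
```

Scaled: 0.01 m is 0.2.

```bash
echo '[[[0.2,0,0],[0,0,0],0],[[0.2,0,0],[0,0,0],0],[[0.2,0,0],[0,0,0],0],[[0.2,0,0],[0,0,0],0],[[0.2,0,0],[0,0,0],0],[[0.2,0,0],[0,0,0],0],[[0.2,0,0],[0,0,0],0],[[0,0,0],[0,0,0],0]]' > rows.txt && python3 inch.py rows.txt; echo '[[[0.14,0,0],[0,0,0],0],[[0.1,0,0],[0,0,0],0],[[0.06,0,0],[0,0,0],0],[[0,0,0],[0,0,0],0]]' > rows.txt && python3 inch.py rows.txt
python3 - <<'E'
from h import *
o=env.get_obs(); print(J(o["tcp_pos"]),o["tcp_pos"][2],o["wrist_force"][:2]@ex,o["wrist_force"][:2]@ey)
E
```

```text
t: 11.5
tcp_pos: [0.5298, 0.1706, 0.0302]
tcp_rot: [-0.0, 0.483, 0.876, -0.0]
wrist_force: [0.7, -0.5, -0.3]
gripper_width: 0.0
grip_force: 0.0
t: 11.9
tcp_pos: [0.5224, 0.1824, 0.0302]
tcp_rot: [-0.0, 0.483, 0.875, -0.0]
wrist_force: [-0.4, -0.6, 1.2]
gripper_width: 0.0005
grip_force: 0.0
[-0.0245 -0.0279] 0.03023152721247691 -0.6932712965765464 -0.2859213976560113
```

```bash
echo '[[[0.06,0,0],[0,0,0],0],[[0.04,0,0],[0,0,0],0],[[0,0,0],[0,0,0],0]]' > rows.txt && python3 inch.py rows.txt; for i in 1; do :; done; echo '[[[0.02,0,0],[0,0,0],0],[[0,0,0],[0,0,0],0]]' > rows.txt && python3 inch.py rows.txt; echo '[[[0.02,0,0],[0,0,0],0],[[0,0,0],[0,0,0],0]]' > rows.txt && python3 inch.py rows.txt; echo '[[[0.02,0,0],[0,0,0],0],[[0,0,0],[0,0,0],0]]' > rows.txt && python3 inch.py rows.txt
python3 - <<'E'
from h import *
o=env.get_obs(); print(J(o["tcp_pos"]),o["tcp_pos"][2],o["wrist_force"][:2]@ex,o["wrist_force"][:2]@ey)
E
```

```text
t: 12.2
tcp_pos: [0.5198, 0.1865, 0.0302]
tcp_rot: [-0.0, 0.483, 0.875, -0.0]
wrist_force: [0.2, 0.2, -0.7]
gripper_width: 0.0002
grip_force: 0.0
t: 12.4
tcp_pos: [0.5193, 0.1873, 0.0303]
tcp_rot: [-0.0, 0.483, 0.875, -0.0]
wrist_force: [-0.4, 0.2, -1.0]
gripper_width: 0.0001
grip_force: 0.0
t: 12.6
tcp_pos: [0.5188, 0.1881, 0.0303]
tcp_rot: [-0.0, 0.483, 0.875, -0.0]
wrist_force: [-0.4, 0.1, 0.3]
gripper_width: -0.0003
grip_force: 0.0
t: 12.8
tcp_pos: [0.5183, 0.189, 0.0303]
tcp_rot: [-0.0, 0.483, 0.875, -0.0]
wrist_force: [-0.1, -0.5, -0.4]
gripper_width: -0.0
grip_force: 0.0
[-0.0244 -0.0201] 0.030277550951833557 -0.36259052405676656 -0.34637742710287484
```

Scaled: 0.001 m is 0.02.

```bash
echo '[[[0.02,0,0],[0,0,0],0],[[0,0,0],[0,0,0],0]]' > rows.txt && python3 inch.py rows.txt | grep force; echo '[[[0.02,0,0],[0,0,0],0],[[0,0,0],[0,0,0],0]]' > rows.txt && python3 inch.py rows.txt| grep force; echo '[[[0.02,0,0],[0,0,0],0],[[0,0,0],[0,0,0],0]]' > rows.txt && python3 inch.py rows.txt| grep force
python3 - <<'E'
from h import *
o=env.get_obs(); print(J(o["tcp_pos"]),o["tcp_pos"][2],o["wrist_force"][:2]@ex,o["wrist_force"][:2]@ey)
E
```

```text
wrist_force: [1.1, -3.8, -0.0]
grip_force: 2.0
wrist_force: [4.5, -10.3, -0.9]
grip_force: 5.5
wrist_force: [6.9, -16.8, 0.2]
grip_force: 8.8
[-0.0246 -0.0191] 0.030467019450329372 -3.1229714619151747 -17.949003893897597
```

Scaled: -0.035 m is -0.7, 0.035 m is 0.7.

```bash
echo '[[[-0.4,0,0],[0,0,0],0],[[0,0,-0.6],[0,0,0],0],[[0,0,-0.5],[0,0,0],0],[[0,-0.7,0],[0,0,0],0],[[0.6,-0.7,0],[0,0,0],0],[[0.7,0,0],[0,0,0],0],[[0,0,0.6],[0,0,0],0],[[0,0,0.6],[0,0,0],0]]' > rows.txt && python3 inch.py rows.txt; echo '[[[0,0,0],[0,0,0],0],[[0,0,0],[0,0,0],0]]' > rows.txt && python3 inch.py rows.txt
python3 - <<'E'
from h import *
o=env.get_obs(); print(J(o["tcp_pos"]),o["tcp_pos"][2],o["wrist_force"][:2]@ex,o["wrist_force"][:2]@ey)
E
```

```text
t: 14.2
tcp_pos: [0.4336, 0.1933, 0.0255]
tcp_rot: [0.001, 0.483, 0.876, 0.001]
wrist_force: [0.1, -0.6, -0.8]
gripper_width: -0.0
grip_force: 0.0
t: 14.4
tcp_pos: [0.4336, 0.1924, 0.0258]
tcp_rot: [-0.0, 0.483, 0.875, -0.0]
wrist_force: [-0.2, -0.3, 0.2]
gripper_width: 0.0
grip_force: 0.0
[-0.0943  0.0279] 0.025760902576719813 -0.3288861005618411 -0.12585951350132807
```

Scaled: 0.01 m is 0.2, 0.006 m is 0.12.

```bash
echo '[[[0,0.2,0],[0,0,0],0],[[0,0.2,0],[0,0,0],0],[[0,0.12,0],[0,0,0],0],[[0,0.08,0],[0,0,0],0],[[0,0.04,0],[0,0,0],0],[[0,0.04,0],[0,0,0],0],[[0,0,0],[0,0,0],0]]' > rows.txt && python3 inch.py rows.txt|grep force; echo '[[[0,0.02,0],[0,0,0],0],[[0,0,0],[0,0,0],0]]' > rows.txt && python3 inch.py rows.txt|grep force; echo '[[[0,0.02,0],[0,0,0],0],[[0,0,0],[0,0,0],0]]' > rows.txt && python3 inch.py rows.txt|grep force
python3 - <<'E'
from h import *
o=env.get_obs(); print(J(o["tcp_pos"]),o["tcp_pos"][2],o["wrist_force"][:2]@ex,o["wrist_force"][:2]@ey)
E
```

```text
wrist_force: [-1.1, 0.7, -0.2]
grip_force: 0.0
wrist_force: [0.1, 0.3, 0.0]
grip_force: 0.1
wrist_force: [-6.9, -2.2, 4.7]
grip_force: 3.5
[-0.0592  0.028 ] 0.025178300178112387 -7.005297700343599 1.7651152481868368
```

Snug on the fence again. Back off, rise and take a verification picture.

```bash
echo '[[[0,-0.6,0],[0,0,0],0],[[0,0,-0.9],[0,0,0],0],[[0,0,-0.9],[0,0,0],0],[[0,0,-0.9],[0,0,0],0],[[-0.6,0.4,-0.6],[0,0,0],0],[[-0.6,0.4,0],[0,0,0],0],[[-0.2,0.2,0],[0,0,0],0],[[0,0,0],[0,0,0],0]]' > rows.txt && python3 inch.py rows.txt|tail -5; echo '[[[0,0,0],[0,0,0],0],[[0,0,0],[0,0,0],0],[[0,0,0],[0,0,0],0]]' > rows.txt && python3 inch.py rows.txt|tail -5
python3 - <<'E'
from h import *
import pickle
c=env.get_calibration("wrist"); im=env.capture("wrist"); cv2.imwrite("pics/w4.png",cv2.resize(im,(784,588),interpolation=cv2.INTER_CUBIC)); pickle.dump(c,open("w4.pkl","wb"))
E
```

```text
tcp_pos: [0.5192, 0.1622, 0.19]
tcp_rot: [0.0, 0.484, 0.875, -0.0]
wrist_force: [-1.3, -0.3, -0.3]
gripper_width: 0.0
grip_force: 0.0
tcp_pos: [0.5176, 0.1633, 0.1904]
tcp_rot: [0.0, 0.483, 0.876, 0.0]
wrist_force: [-0.7, -0.2, 0.2]
gripper_width: 0.0001
grip_force: 0.0
```

View pics/w4.png

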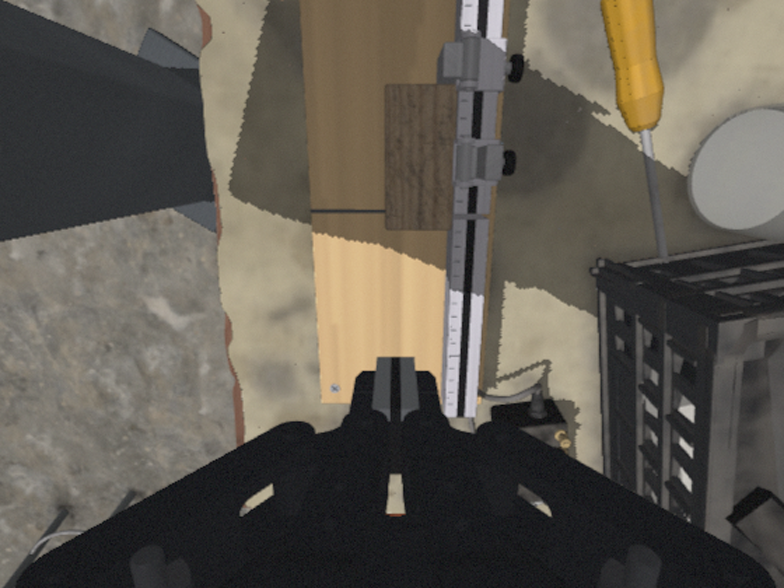

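The picture shows the block along the fence (top corners (386,85) and (386,230)), with its end against the lowered arm at (450,65). The nearer stop at (485,160) is still up and the driver is undisturbed. The contact forces agree with this, so I hand it in.

```bash
python3 - <<'E'
from h import *
import pickle
c=pickle.load(open("w4.pkl","rb"))
print([J(onz(c,u/1.4,v/1.4,.043)) for u,v in [(386,85),(386,230),(450,85),(449,230)]])
print(env.finish_job())
E
```

```text
[array([-0.0439,  0.0796]), array([-0.0445, -0.0092]), array([-0.0046,  0.0796]), array([-0.002 , -0.0092])]
the job is handed in; nothing more can be done
None
```

I handed the job in with the farther stop down, the nearer one still up, and the block flat on the board, snug against the fence and the lowered stop by contact force and the last picture. The hand-in call returned no verdict.

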